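# Face up the cartridge row and close the keeper gate

### The job

Tidy the cartridge rail: with the fingertips push the whole row of four cartridge packs along the channel as one train until it is fully home against the black end stop, and only then swing the orange keeper gate fully shut behind it with a push. Push gently and never grip, squeeze, ram, lift or tip the packs; leave the other goods on the counter where they are.

Things in the scene. Friction and masses are not known exactly. Their poses are not given: they have to be found in the camera images.
- rail: Fixed straight aluminium display channel, 370 mm long and 53 mm wide (56 mm at its foot), screwed to the counter. Origin: on the counter surface, on the channel's centre line; the channel runs along its own y axis from y = -195 mm (open end) to y = +175 mm (end stop). Its floor is 5 mm above the counter, it is 45 mm wide inside, the side walls are 4 mm thick and their tops 14 mm above the counter. Own z is up; own +x is the side that carries the gate.
- stop_face (a point): Centre of the inner face of the black end stop plate, which closes the channel's +y end: 165 mm along the rail's +y axis from the rail's origin, 25 mm above the counter. The plate is 53 mm wide, 10 mm thick, its top 55 mm above the counter. Its axes are those of the rail.
- gate (a joint): Angle of the orange keeper gate about its vertical pivot. 0 = closed: the arm lies straight across the channel (pointing along the rail's -x) and meets its limit. It grows as it opens, counter-clockwise seen from above: 1.57 = arm beside the channel, parallel to it and pointing towards its open end; more = pointing away from the channel; limit 2.4. Light friction (about 0.04 N m) keeps it where it is left.
- gate_hinge (a point): Pivot axis of the gate, beside the channel, at mid-height of the arm: 45 mm along the rail's +x and -11 mm along its y from the rail's origin, 29 mm above the counter. The pivot hub is 18 mm in diameter and its post ends 48 mm above the counter; under it a foot plate 34 x 34 mm, 10 mm high.
- gate_tip (a point): Point in the gate arm 82 mm out from the pivot axis, 29 mm above the counter. The orange arm is a flat upright strip 90 mm long from the axis, 6 mm thick, from 17 to 41 mm above the counter; its last 16 mm carry an upright tab up to 61 mm above the counter. Closed, it stands 5 mm behind the last pack of a row that is fully home.
- pack_white: Loose tap cartridge pack, white with a blue cartridge: a square box 42 x 42 mm and 40 mm high with the round cartridge top (33 mm across, 12 mm high) and an 8 mm brass spindle on it, 60 mm high in all, about 120 g. Origin: centre of its underside; z up. One of four alike standing in a row, almost touching, in the channel, in any order.
- pack_green: Loose tap cartridge pack, green with a white cartridge: a square box 42 x 42 mm and 40 mm high with the round cartridge top (33 mm across, 12 mm high) and an 8 mm brass spindle on it, 60 mm high in all, about 120 g. Origin: centre of its underside; z up. One of four alike standing in a row, almost touching, in the channel, in any order.
- pack_blue: Loose tap cartridge pack, blue with a white cartridge: a square box 42 x 42 mm and 40 mm high with the round cartridge top (33 mm across, 12 mm high) and an 8 mm brass spindle on it, 60 mm high in all, about 120 g. Origin: centre of its underside; z up. One of four alike standing in a row, almost touching, in the channel, in any order.
- pack_kraft: Loose tap cartridge pack, brown cardboard with a grey cartridge: a square box 42 x 42 mm and 40 mm high with the round cartridge top (33 mm across, 12 mm high) and an 8 mm brass spindle on it, 60 mm high in all, about 120 g. Origin: centre of its underside; z up. One of four alike standing in a row, almost touching, in the channel, in any order.
- mixer: Bystander, loose: small chrome basin mixer tap standing upright, 48 mm wide body, about 100 mm high, spout to its own -x. Origin: centre of its underside.
- jar: Bystander, loose: jar of sealing paste, 56 mm wide, 60 mm high, yellow cap. Origin: centre of its underside.
- nipple: Bystander, loose: brass threaded fitting standing upright, 40 mm wide, 48 mm high. Origin: centre of its underside.
- rosette: Bystander, loose: flat chrome cover ring, 64 mm across, 10 mm high. Origin: centre of its underside.
- screwdriver: Bystander, loose: screwdriver lying on the counter, about 200 mm long along its own x. Origin: in the tool, on the counter.
- carton: Bystander, loose: tall white and green tap carton, 80 x 80 x 130 mm high. Origin: centre of its underside.
- spray_head: Bystander, loose: black shower spray head standing face down, 76 mm wide, 55 mm high. Origin: centre of its underside.
Not all that is in view belongs to the job. Leave any red look-alike of the pack_white alone. What is shaped like the pack_kraft but purple is not meant.

How it is judged (in metres and radians):
On the way, in this order (a step that is already met when the one before it is completed fails the run):
1. all four packs are home in the rail against the end stop (none more than 5 mm short of its place) while the gate is still open (y of pack_white in the frame of rail between 0.013 and 0.15 m and y of pack_green in the frame of rail between 0.013 and 0.15 m and y of pack_blue in the frame of rail between 0.013 and 0.15 m and y of pack_kraft in the frame of rail between 0.013 and 0.15 m and z of each of pack_white, pack_green, pack_blue, pack_kraft in the frame of rail below 0.01 m and x of pack_white in the frame of rail between -0.008 and 0.008 m and x of pack_green in the frame of rail between -0.008 and 0.008 m and x of pack_blue in the frame of rail between -0.008 and 0.008 m and x of pack_kraft in the frame of rail between -0.008 and 0.008 m and value of joint gate above 1.2 rad), for 0.2 s.
2. the gate is swung shut across the channel behind the row (value of joint gate below 0.1 rad), for 0.2 s.
At the end, for the whole second after the job is handed in: All four packs stand upright on the channel floor, closed up against the end stop with none more than 5 mm short of its place, at rest; the gate is shut to within 0.1 rad (y of pack_white in the frame of rail between 0.013 and 0.15 m and y of pack_green in the frame of rail between 0.013 and 0.15 m and y of pack_blue in the frame of rail between 0.013 and 0.15 m and y of pack_kraft in the frame of rail between 0.013 and 0.15 m and z of each of pack_white, pack_green, pack_blue, pack_kraft in the frame of rail below 0.01 m and x of pack_white in the frame of rail between -0.008 and 0.008 m and x of pack_green in the frame of rail between -0.008 and 0.008 m and x of pack_blue in the frame of rail between -0.008 and 0.008 m and x of pack_kraft in the frame of rail between -0.008 and 0.008 m and value of joint gate below 0.1 rad and linear speed of each of pack_white, pack_green, pack_blue, pack_kraft below 0.02 m/s and angle between each of pack_white, pack_green, pack_blue, pack_kraft's own z axis and vertical below 0.1 rad); the robot touches nothing.
It fails at once if a pack is lifted more than 10 mm off the channel floor or tipped more than 0.35 rad (z of any of pack_white, pack_green, pack_blue, pack_kraft in the frame of rail above 0.015 m or angle between any of pack_white, pack_green, pack_blue, pack_kraft's own z axis and vertical above 0.35 rad).
It fails at once if a pack is squeezed or rammed by the fingers with more than 35 N (contact force between the fingers and pack_white above 35 N or contact force between the fingers and pack_green above 35 N or contact force between the fingers and pack_blue above 35 N or contact force between the fingers and pack_kraft above 35 N).
It fails at once if another article on the counter is moved more than 25 mm (distance of any of mixer, jar, nipple, rosette, screwdriver, carton, spray_head from where it was at the start of the episode above 0.025 m).
It also fails if it takes over 54 s, if anything falls off the work surface, if the arm or the gripper's body presses on something with over 40 N, if the wrist force passes 120 N, or if a joint passes its speed limit or range.

### The arm

A 7-joint arm with a two-finger parallel gripper is mounted at the origin on the work surface. World frame = base frame: x ahead of the robot, y to its left, z up, the work surface at z = 0. Lengths are in mm, angles in rad, forces in N, time in s.
With the tool pointing down it reaches from about 400 to 900 mm from the base axis. Payload 5.6 kg.
Tool frame: the origin (TCP) lies on the centre line of the jaws, within the pads' length; the fingertips stand 17 mm ahead of it and the grasp point (between the pads) lies 2 mm behind it; z points along the fingers, y is the direction in which the jaws open and shut (so a half turn about z gives the same grasp; the last joint's range is limited). The gripper opens to 92 mm and grips with 3 to 60 N. Pads are 20 mm wide; open, the fingers measure 128 mm over their backs; the gripper's body (75 mm by 189 mm) begins 69 mm behind the grasp point.
Start: joints at [-1.204, 0.468, -0.012, 1.603, 0.006, 1.071, -0.056], TCP at [259.017, 596.17, 231.592] pointing down, gripper open.
Joint ranges: [-2.53, 2.53], [-0.31, 2.02], [-1.57, 1.55], [0.28, 2.44], [-1.29, 4.43], [0.15, 1.84], [-2.92, 2.92]. Speed limits (rad/s): [2.57, 2.57, 3.14, 3.14, 3.14, 3.14, 3.14].

### API

Orientations are given as a unit quaternion [w, x, y, z].
In Python, from bench import monitor, optics, env gives the robot as it stands.
- The arm moves only by the shell command python3 -m handwheel 'ROWS' [OPENING] [FORCE]. ROWS is JSON, a list of rows, each a list of 2 entries, a list of its own where there are three numbers: the shift along the tool's x, y, z in cm, then the turn about the tool's z in degrees. In form: [[[x, y, z], spin], ...]. A call has 1 to 12 rows; each row shifts and turns the pose as measured when the row begins, along the tool's axes as they then stand; what a row does not reach is not made up. A row lasts 1/10 s, in which the tool goes at most 50 mm and 8.59 degrees, less where a joint would pass 70% of its speed; a pose out of reach is approached as far as the arm can. A call is refused whole if a number of a shift passes 5 or a number of a turn 8.59, either way. A call with a gripper value outside its range is refused whole. OPENING is the opening in per cent of the stroke, from 0 (shut) to 100 (fully open), set as the call begins (- or left out, the last holds). The fingers move at their own pace and stop on an object; FORCE is the grip in N (left out, the last holds). Time passes only in rows, so rows that do not move let the fingers close. It gives the time, the measured TCP pose, the force and the opening at its end, in the units of the state.
- monitor.read_state(): the state, without advancing time (a new reading comes with each control period).
- optics.get_image(name): name is "side" or "top"; returns the picture (480x640x3 uint8, red, green, blue); there is no depth.
- optics.camera_params(name): a dict with "fov_y" (degrees; the focal length in pixels is half the picture's height over the tangent of half this angle, whatever the lens; pixels are square), "cx", "cy" (the principal point, pixels), "rvec" (rotation vector, rad) and "tvec" (3), from world to camera coordinates, as OpenCV has them. Camera axes: x right, y down, z forward; pixel columns grow to the right and rows downward; lengths in mm; the calibration is good to about 2 mm. A picture is of the moment at which its call begins. camera_params takes no time and is no camera call.
- env.finish_job(): hands the job in, once; it reports no verdict.
The state is a dict: "t": time; "joints": joint angles; "joint_velocities": joint speeds; "tau": joint torques, N m; "tcp_pos": TCP position; "eef_rot": TCP orientation; "wrist_force": force on the tool from outside, world axes, zero at the start; "ft_torque": the same for the moment, N m; "finger_gap": finger opening in mm.
Only numpy, scipy, OpenCV 4.12 (cv2) and the standard library are available. Lean on these libraries where they do the work, as an engineer would, in place of code of your own. Each camera call takes 0.05 s, during which the arm holds its last target.

## Working session

There is one attempt and no reset: what is moved stays moved. The work goes in short steps, Python scripts to look and compute and a shell command to move; the robot and the scene stay as the last step left them, time stands still between calls to the robot, and variables do not carry over. Pictures are saved under pics/ and viewed, and the job is handed in when it is done.

```bash
ls; mkdir -p pics; python3 - <<'E'
from bench import monitor, optics, env
import cv2
s=monitor.read_state()
for k in s: print(k,s[k])
for n in("side","top"):
    cv2.imwrite(f"pics/{n}0.png",optics.get_image(n)[:,:,::-1]); print(n,optics.camera_params(n))
E
```

```text
pics
t 0.0
joints [-1.20399777  0.46837726 -0.01157914  1.6036237   0.00603071  1.07137782
 -0.0562798 ]
joint_velocities [ 2.76537502e-05  1.20154752e-03 -8.38653696e-05  9.57599758e-04
  1.39811037e-03  5.49905815e-04 -2.02300878e-03]
tau [ 1.03622238e-03 -5.20580685e+01 -1.25059576e-02 -2.43747568e+01
 -5.67502272e-02  1.74712163e-02  1.74711358e-04]
tcp_pos [258.84078285 595.64090358 230.64022697]
eef_rot [-9.91148900e-05  2.03493031e-01  9.79076002e-01 -8.70745039e-04]
wrist_force [-0.39040667  0.69050772 -0.3909929 ]
ft_torque [-0.00575    -0.07102575 -0.04857143]
finger_gap 92.09047530302742
side {'fov_y': 45.14336466396459, 'cx': 308.5915643600574, 'cy': 235.69498182434177, 'rvec': array([ 2.01349934, -0.72632927,  0.39276313]), 'tvec': array([-445.87849668,  258.02827068, 1099.84810769])}
top {'fov_y': 42.222465273220834, 'cx': 313.17495011375473, 'cy': 240.74058533333476, 'rvec': array([ 2.12426084, -2.16124156,  0.17707758]), 'tvec': array([  11.66266789,  581.463116  , 1354.65040841])}
```

View pics/side0.png

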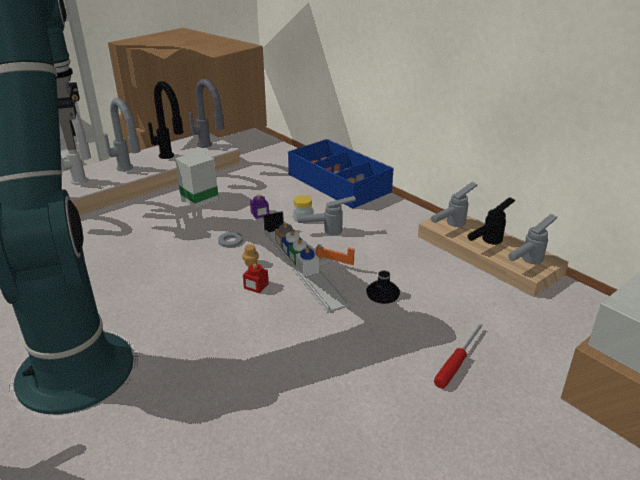

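View pics/top0.png

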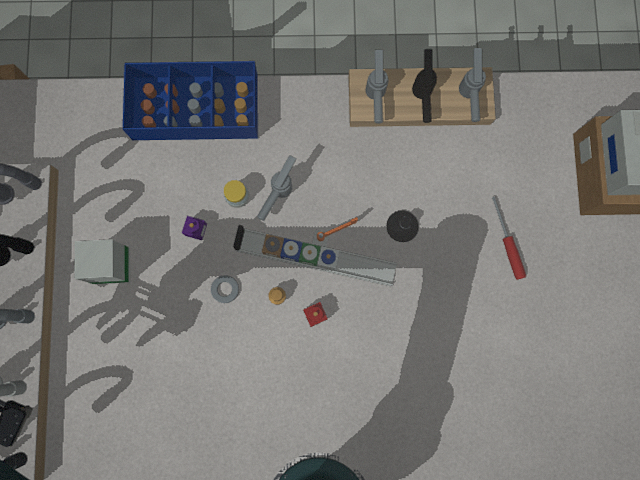

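```bash
cat > h.py <<'E'
from bench import monitor, optics, env
import cv2, numpy as np
def cam(n):
    p=optics.camera_params(n); f=240/np.tan(np.radians(p['fov_y']/2))
    return np.array([[f,0,p['cx']],[0,f,p['cy']],[0,0,1]]),np.array(p['rvec']),np.array(p['tvec'])
def proj(n,P):
    K,r,t=cam(n); return cv2.projectPoints(np.array(P,float).reshape(-1,3),r,t,K,None)[0].reshape(-1,2)
def back(n,uv,z):
    K,r,t=cam(n); R=cv2.Rodrigues(r)[0]; c=-R.T@t
    d=(R.T@np.linalg.inv(K)@np.array([uv[0],uv[1],1.])); return c+d*(z-c[2])/d[2]
def crop(n,name,u0,v0,u1,v1,s,img=None):
    img=optics.get_image(n) if img is None else img
    cv2.imwrite('pics/'+name,cv2.resize(img[v0:v1,u0:u1,::-1],None,fx=s,fy=s,interpolation=cv2.INTER_CUBIC))
E
python3 - <<'E'
from h import *
for n in('side','top'):
    print(n,proj(n,[[0,0,0],[259,596,231],[400,0,0],[400,200,0]]))
    im=cv2.imread(f'pics/{n}0.png')[:,:,::-1]
    if n=='top': crop(n,'topz.png',220,190,420,310,4,im)
    else: crop(n,'sidez.png',220,180,420,330,4,im)
for uv,z in [((239,238),55),((394,277),14),((320,236),48),((363,217),61),((272,245),60),((328,257),60)]: print(uv,back('top',uv,z))
E
```

```text
side [[ 74.52689956 371.14735537]
 [ 70.40899817 136.06886493]
 [248.74854161 289.97420458]
 [203.7705128  253.52421523]]
top [[318.52662637 507.55795343]
 [ -1.10041453 400.89030441]
 [315.17829566 322.52192235]
 [227.37249916 324.07815341]]
(239, 238) [589.12023689 167.58493444  55.        ]
(394, 277) [ 499.6363046  -181.87749897   14.        ]
(320, 236) [591.78963086 -13.91716878  48.        ]
(363, 217) [ 631.21085134 -110.94267737   61.        ]
(272, 245) [571.26902624  93.59389664  60.        ]
(328, 257) [542.2202564  -30.52271383  60.        ]
```

View pics/topz.png

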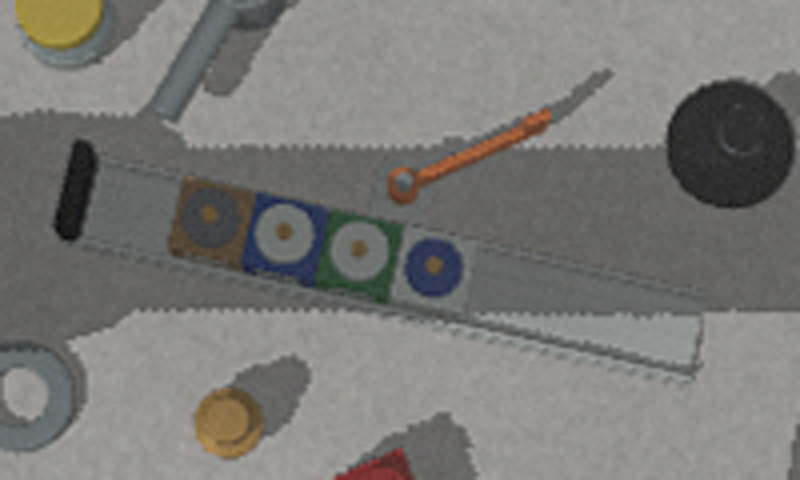

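View pics/sidez.png

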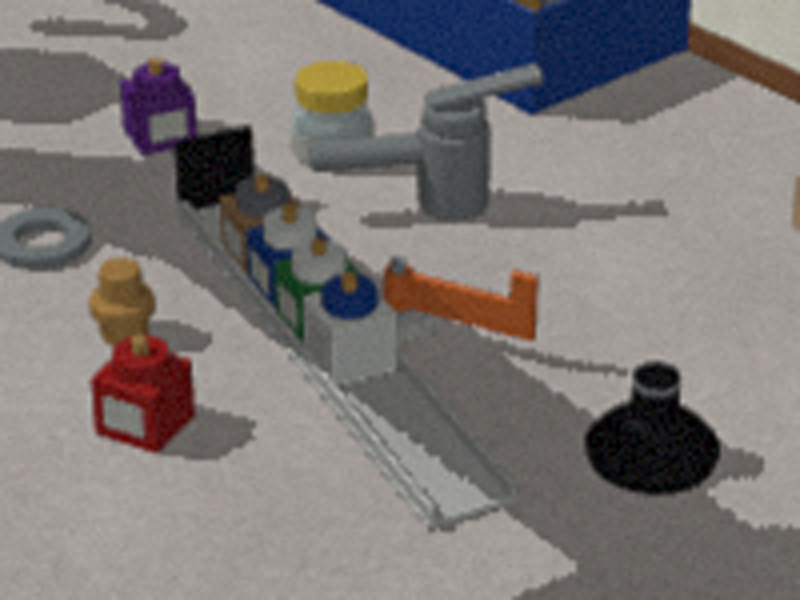

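```bash
cat > fit.py <<'E'
from h import *
from scipy.optimize import least_squares
Z=lambda u,v:(220+u/4-.5+.125,190+v/4-.5+.125); S=lambda u,v:(220+u/4-.4,180+v/4-.4)
obs=[('top',(45,-11,48),Z(403,184)),('top',(26.5,-195,14),Z(703,297)),('top',(-26.5,-195,14),Z(690,378)),
('top',(26.5,175,55),Z(72,140)),('top',(-26.5,175,55),Z(56,238)),('top',(26.5,165,55),Z(96,144)),('top',(-26.5,165,55),Z(76,240)),
('side',(-26.5,165,55),S(178,151)),('side',(26.5,165,55),S(250,127)),('side',(45,-11,48),S(398,264)),('side',(26.5,-195,14),S(512,491)),('side',(-26.5,-195,14),S(436,525))]
sp=[('top',k,Z(*q)) for k,q in enumerate([(210,213),(284,231),(359,248),(433,265)])]+[('side',k,S(*q)) for k,q in enumerate([(262,176),(290,204),(319,238),(349,273)])]
def W(p,q):
    c,s=np.cos(p[2]),np.sin(p[2]); return [p[0]+c*q[0]-s*q[1],p[1]+s*q[0]+c*q[1],q[2]]
def res(p):
    r=[proj(n,W(p,q))[0]-uv for n,q,uv in obs]+[proj(n,W(p,(0,p[3+k],65)))[0]-uv for n,k,uv in sp]
    r+=[proj('top',W(p,(45-82*np.cos(p[7]),-11-82*np.sin(p[7]),61)))[0]-Z(539,122), proj('side',W(p,(45-82*np.cos(p[7]),-11-82*np.sin(p[7]),61)))[0]-S(525,273)]
    return np.ravel(r)
if __name__=='__main__':
    o=least_squares(res,[545,-5,-.25,90,45,3,-40,2.],loss='soft_l1'); p=o.x
    print(p.round(3)); print(res(p).reshape(-1,2).round(1).tolist())
    np.save('p.npy',p)
    for n,uv,z in [('top',(402.5,226),0),('top',(280,185),90),('top',(234,190),60)]: print(back(n,uv,z))
E
python3 fit.py
```

```text
[ 5.53142e+02  4.40500e+00 -2.37000e-01  9.13750e+01  4.92040e+01
  6.56000e+00 -3.54670e+01  8.50100e+00]
[[0.9, -0.7], [2.2, -1.5], [0.9, 0.8], [1.1, -0.2], [-0.5, -1.9], [-0.6, -0.2], [-1.2, -1.4], [-0.7, 0.2], [0.1, 1.7], [-0.4, 0.1], [1.5, -1.0], [-1.3, -2.6], [-0.1, 0.3], [-0.1, -0.1], [-0.1, -0.2], [-0.0, -0.3], [-1.0, 1.1], [-1.0, 1.8], [-0.9, 1.5], [-0.8, 1.3], [0.3, -1.1], [-0.6, 1.3]]
[ 620.25115778 -208.27088574    0.        ]
[700.62076213  73.17569148  90.        ]
[698.2945139 178.4096127  60.       ]
```

```bash
cat > go.py <<'E'
import sys
from h import *
from scipy.spatial.transform import Rotation as Ro
p=np.load('p.npy')
def st(tx=None,ty=None,tz=None,ang=0):
    s=monitor.read_state(); q=s['eef_rot']; R=Ro.from_quat([q[1],q[2],q[3],q[0]]).as_matrix()
    t=p[2]; A=np.array([[np.cos(t),-np.sin(t),0],[np.sin(t),np.cos(t),0],[0,0,1]])
    rel=A.T@(np.array(s['tcp_pos'])-[p[0],p[1],0])
    ya=np.degrees(np.arctan2(*(A.T@R[:,1])[[1,0]]))
    print('t',round(s['t'],2),'tcp',np.round(s['tcp_pos'],1),'rail',rel.round(1),'jawang in rail',ya.round(1),'F',np.round(s['wrist_force'],1),'gap',round(s['finger_gap'],1),'j1,j7',np.round(np.array(s['joints'])[[0,6]],2),'zaxis',R[:,2].round(3))
    if tx is not None:
        d=R.T@A@(np.array([tx,ty,tz])-rel); print('tool shift cm',(d/10).round(2),'spin deg',round((ya-ang+180)%360-180,1))
a=[float(x) for x in sys.argv[1:]]
st(*a)
E
python3 -m handwheel '[[[-3.5,-3.5,0],0],[[-3.5,-3.5,0],0],[[-3.5,-3.5,0],0],[[-3.5,-3.5,0],0],[[-3.5,-3.5,0],0]]' 0 20; python3 go.py 0 -100 200 0
```

```text
t: 0.6
tcp_pos: [346.3, 366.2, 226.9]
eef_rot: [-0.002, 0.197, 0.98, -0.002]
wrist_force: [0.4, 0.6, 0.3]
finger_gap: 53.9
t 0.6 tcp [346.3 366.2 226.9] rail [-285.9  303.1  226.9] jawang in rail 80.9 F [0.4 0.6 0.3] gap 53.9 j1,j7 [-0.92  0.31] zaxis [-0.005 -0.002 -1.   ]
tool shift cm [-34.64 -35.25   2.72] spin deg 80.9
```

```bash
python3 -m handwheel '[[[-3.5,-3.5,0],0],[[-3.5,-3.5,0],0],[[-3.5,-3.5,0],0],[[-3.5,-3.5,0],0],[[-3.5,-3.5,0],0],[[-3.5,-3.5,0],0],[[-3.5,-3.5,0],0],[[-3.5,-3.5,0],0],[[-3.5,-3.5,0],0]]'; python3 go.py 0 -100 200 0
```

```text
t: 1.5
tcp_pos: [512.6, -51.7, 226.8]
eef_rot: [-0.002, 0.196, 0.981, -0.001]
wrist_force: [0.5, 0.3, 0.6]
finger_gap: 0.7
t 1.5 tcp [512.6 -51.7 226.8] rail [-26.2 -64.1 226.8] jawang in rail 81.0 F [0.5 0.3 0.6] gap 0.7 j1,j7 [-0.28  1.32] zaxis [-0.005 -0.001 -1.   ]
tool shift cm [-3.17 -3.13  2.67] spin deg 81.0
```

```bash
python3 -m handwheel '[[[0,0,0],8],[[0,0,0],8],[[0,0,0],8],[[0,0,0],8],[[0,0,0],8],[[0,0,0],8],[[0,0,0],8],[[0,0,0],8],[[0,0,0],8],[[0,0,0],8]]'; python3 go.py 0 -100 150 0
```

```text
t: 2.5
tcp_pos: [511.2, -62.9, 224.0]
eef_rot: [-0.001, 0.802, 0.597, -0.006]
wrist_force: [0.8, 0.3, 0.1]
finger_gap: 0.1
t 2.5 tcp [511.2 -62.9 224. ] rail [-25.  -75.3 224. ] jawang in rail -3.1 F [0.8 0.3 0.1] gap 0.1 j1,j7 [-0.48 -0.05] zaxis [-0.01  -0.006 -1.   ]
tool shift cm [-2.27  2.69  7.39] spin deg -3.1
```

```bash
python3 -m handwheel '[[[-1.2,1.3,3.5],-2],[[-1.5,1.3,3.5],-1],[[0,0,0],0],[[0,0,0],0]]'; python3 go.py 0 -100 40 0
```

```text
t: 2.9
tcp_pos: [529.3, -95.2, 152.2]
eef_rot: [-0.001, 0.786, 0.618, -0.005]
wrist_force: [-0.4, 1.2, -0.5]
finger_gap: 0.5
t 2.9 tcp [529.3 -95.2 152.2] rail [   0.2 -102.4  152.2] jawang in rail -0.1 F [-0.4  1.2 -0.5] gap 0.5 j1,j7 [-0.35  0.15] zaxis [-0.01  -0.005 -1.   ]
tool shift cm [ 0.31  0.07 11.22] spin deg -0.1
```

```bash
python3 -m handwheel '[[[0,0,3],0],[[0,0,3],0],[[0,0,2.5],0],[[0,0,0],0]]'; python3 go.py 0 -90 42 0; python3 - <<'E'
from h import *
crop('side','s1.png',220,180,420,330,4); crop('top','t1.png',220,190,420,310,4)
E
```

```text
t: 3.3
tcp_pos: [532.2, -92.4, 70.9]
eef_rot: [0.001, 0.786, 0.619, -0.001]
wrist_force: [-1.0, 0.3, 0.2]
finger_gap: 0.4
t 3.3 tcp [532.2 -92.4  70.9] rail [  2.3 -99.   70.9] jawang in rail -0.0 F [-1.   0.3  0.2] gap 0.4 j1,j7 [-0.29  0.24] zaxis [-0.    -0.002 -1.   ]
tool shift cm [ 0.9  -0.23  2.89] spin deg -0.0
```

View pics/s1.png

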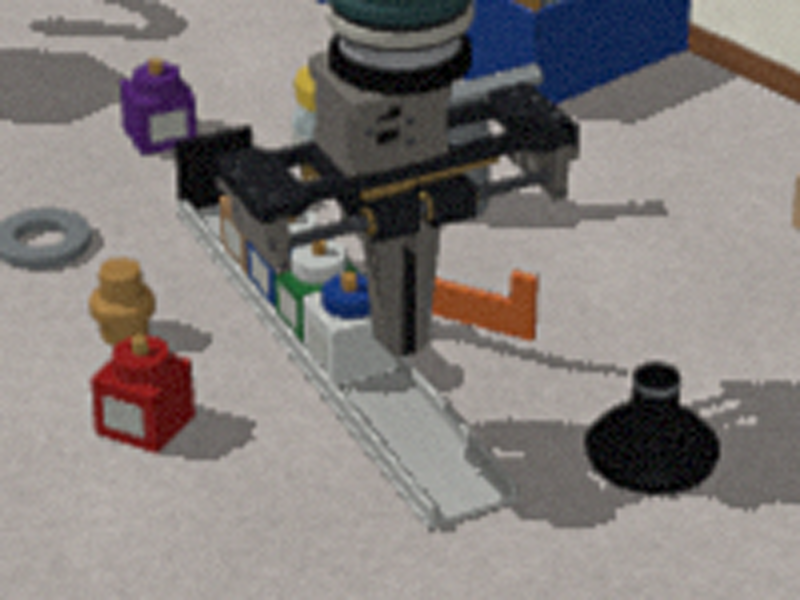

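View pics/t1.png

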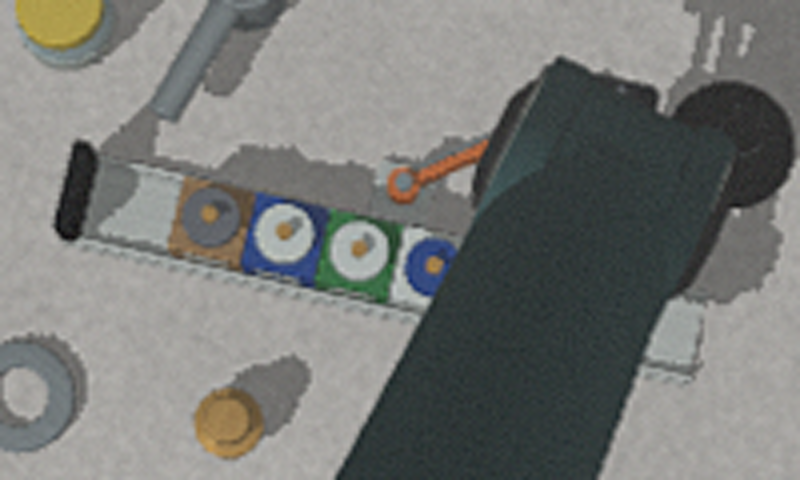

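```bash
python3 - <<'E'
from h import *
print((proj('side',[[532.2,-92.4,54]])-[220,180])*4)
E
python3 -m handwheel '[[[0,-0.2,1.5],0],[[0,0,1.4],0],[[0,0,0],0],[[0,0,0],0]]'; python3 go.py 0 -66 42 0
```

```text
[[396.98277476 346.44112654]]
t: 3.8
tcp_pos: [535.6, -92.0, 46.7]
eef_rot: [0.004, 0.786, 0.619, 0.004]
wrist_force: [0.1, -1.2, 0.2]
finger_gap: 0.6
t 3.8 tcp [535.6 -92.   46.7] rail [  5.5 -97.8  46.7] jawang in rail 0.0 F [ 0.1 -1.2  0.2] gap 0.6 j1,j7 [-0.26  0.27] zaxis [ 0.012 -0.002 -1.   ]
tool shift cm [ 3.18 -0.56  0.46] spin deg 0.0
```

```bash
python3 -m handwheel '[[[0.5,-0.5,0.5],0],[[0.5,0,0],0],[[0.5,0,0],0],[[0,0,0],0]]'; python3 go.py 0 -66 42 0
```

```text
t: 4.2
tcp_pos: [534.5, -74.7, 41.7]
eef_rot: [0.005, 0.786, 0.619, 0.005]
wrist_force: [-0.5, 0.3, -0.1]
finger_gap: 0.2
t 4.2 tcp [534.5 -74.7  41.7] rail [  0.4 -81.3  41.7] jawang in rail 0.0 F [-0.5  0.3 -0.1] gap 0.2 j1,j7 [-0.29  0.24] zaxis [ 0.013 -0.001 -1.   ]
tool shift cm [ 1.53 -0.04 -0.03] spin deg 0.0
```

```bash
python3 -m handwheel '[[[0.4,0,0],0],[[0.4,0,0],0],[[0.3,0,0],0],[[0.3,0,0],0],[[0.3,0,0],0],[[0.3,0,0],0],[[0.3,0,0],0],[[0.3,0,0],0]]'; python3 go.py 0 -16 42 0
```

```text
t: 5.0
tcp_pos: [541.1, -50.1, 42.2]
eef_rot: [0.006, 0.786, 0.618, 0.004]
wrist_force: [0.3, -2.3, 0.4]
finger_gap: 0.5
t 5.0 tcp [541.1 -50.1  42.2] rail [  1.  -55.8  42.2] jawang in rail -0.1 F [ 0.3 -2.3  0.4] gap 0.5 j1,j7 [-0.34  0.19] zaxis [ 0.014 -0.004 -1.   ]
tool shift cm [ 3.98 -0.11  0.01] spin deg -0.1
```

In contact and pushing at about 2 N.

```bash
python3 -m handwheel '[[[0.3,-0.1,0],0],[[0.3,0,0],0],[[0.3,0,0],0],[[0.3,0,0],0],[[0.3,0,0],0],[[0.3,0,0],0],[[0.3,0,0],0],[[0.3,0,0],0]]'; python3 go.py 0 -16 42 0;  python3 - <<'E'
from h import *
crop('side','s2.png',220,180,420,330,4); crop('top','t2.png',220,190,420,310,4)
E
```

```text
t: 5.8
tcp_pos: [546.1, -25.1, 42.2]
eef_rot: [0.006, 0.786, 0.618, 0.004]
wrist_force: [-0.6, -2.5, 0.4]
finger_gap: 0.2
t 5.8 tcp [546.1 -25.1  42.2] rail [  0.  -30.3  42.2] jawang in rail -0.1 F [-0.6 -2.5  0.4] gap 0.2 j1,j7 [-0.39  0.14] zaxis [ 0.014 -0.005 -1.   ]
tool shift cm [ 1.43 -0.01  0.02] spin deg -0.1
```

View pics/s2.png

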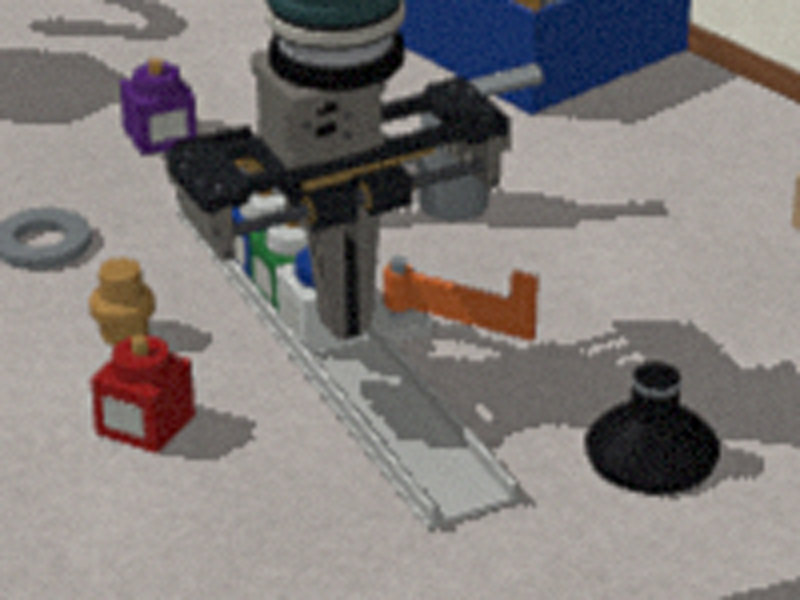

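View pics/t2.png

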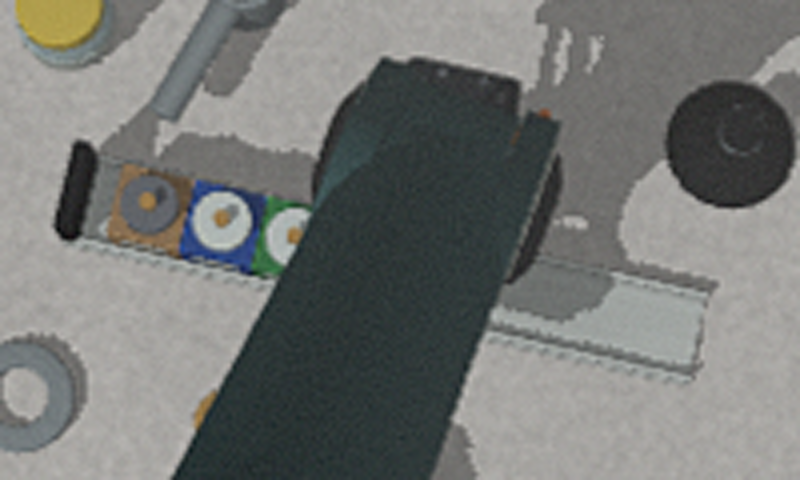

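```bash
python3 -m handwheel '[[[0.3,0,0],0],[[0.3,0,0],0],[[0.3,0,0],0],[[0.2,0,0],0],[[0.2,0,0],0]]'; python3 go.py 0 -13 42 0
```

```text
t: 6.4
tcp_pos: [549.3, -11.5, 42.2]
eef_rot: [0.006, 0.786, 0.618, 0.004]
wrist_force: [-0.7, -2.3, 1.0]
finger_gap: 0.1
t 6.4 tcp [549.3 -11.5  42.2] rail [  0.1 -16.4  42.2] jawang in rail -0.1 F [-0.7 -2.3  1. ] gap 0.1 j1,j7 [-0.41  0.12] zaxis [ 0.014 -0.005 -1.   ]
tool shift cm [ 0.34 -0.01  0.02] spin deg -0.1
```

```bash
python3 -m handwheel '[[[0.15,0,0],0],[[0.1,0,0],0]]'; python3 -m handwheel '[[[0.1,0,0],0],[[0.1,0,0],0]]';python3 go.py 0 -13 42 0
```

```text
t: 6.6
tcp_pos: [550.0, -8.8, 42.2]
eef_rot: [0.006, 0.786, 0.618, 0.004]
wrist_force: [-1.4, -2.5, 1.3]
finger_gap: 0.3
t: 6.8
tcp_pos: [550.4, -6.8, 42.2]
eef_rot: [0.006, 0.786, 0.618, 0.004]
wrist_force: [-0.6, -3.1, 0.3]
finger_gap: 0.4
t 6.8 tcp [550.4  -6.8  42.2] rail [ -0.  -11.6  42.2] jawang in rail -0.1 F [-0.6 -3.1  0.3] gap 0.4 j1,j7 [-0.42  0.11] zaxis [ 0.014 -0.005 -1.   ]
tool shift cm [-0.14  0.    0.02] spin deg -0.1
```

Nominal home reached but no stop force yet; continue in 1 mm steps.

```bash
python3 -m handwheel '[[[0.1,0,0],0]]'; python3 -m handwheel '[[[0.1,0,0],0]]';python3 -m handwheel '[[[0.1,0,0],0]]';python3 go.py 0 -13 42 0; python3 - <<'E'
from h import *
crop('top','t3.png',220,200,340,290,6)
E
```

```text
t: 6.9
tcp_pos: [550.6, -6.0, 42.2]
eef_rot: [0.006, 0.786, 0.618, 0.004]
wrist_force: [-1.9, -6.6, 1.2]
finger_gap: 0.4
t: 7.0
tcp_pos: [550.6, -6.0, 42.2]
eef_rot: [0.007, 0.786, 0.618, 0.003]
wrist_force: [-2.0, -6.4, 1.8]
finger_gap: 0.3
t: 7.1
tcp_pos: [550.6, -6.0, 42.2]
eef_rot: [0.007, 0.787, 0.617, 0.003]
wrist_force: [-1.3, -4.9, 1.6]
finger_gap: 0.7
t 7.1 tcp [550.6  -6.   42.2] rail [ -0.  -10.7  42.2] jawang in rail -0.2 F [-1.3 -4.9  1.6] gap 0.7 j1,j7 [-0.43  0.1 ] zaxis [ 0.013 -0.008 -1.   ]
tool shift cm [-0.23  0.    0.02] spin deg -0.2
```

View pics/t3.png

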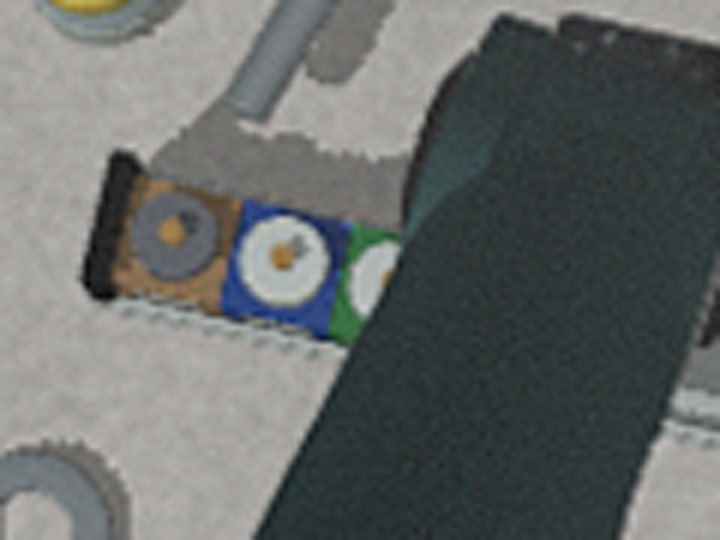

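```bash
python3 -m handwheel '[[[0.2,0,0],0]]'; python3 -m handwheel '[[[0.2,0,0],0]]';python3 - <<'E'
import numpy as np
p=np.load('p.npy');p[0]+=-np.sin(p[2])*2.0;p[1]+=np.cos(p[2])*2.0;np.save('p.npy',p)
E
python3 go.py 0 -40 42 0; 
```

```text
t: 7.25
tcp_pos: [550.7, -5.9, 42.3]
eef_rot: [0.008, 0.787, 0.617, 0.002]
wrist_force: [-3.4, -7.9, 2.5]
finger_gap: 0.7
t: 7.35
tcp_pos: [550.6, -6.0, 42.2]
eef_rot: [0.008, 0.788, 0.616, 0.001]
wrist_force: [-1.7, -6.8, 2.3]
finger_gap: 0.6
t 7.35 tcp [550.6  -6.   42.2] rail [  0.  -12.7  42.2] jawang in rail -0.3 F [-1.7 -6.8  2.3] gap 0.6 j1,j7 [-0.43  0.1 ] zaxis [ 0.012 -0.012 -1.   ]
tool shift cm [-2.73  0.02  0.05] spin deg -0.3
```

```bash
python3 -m handwheel '[[[-1,0,0],0],[[-2,0,0],0],[[-2,0,0],0],[[0,0,-3],0],[[0,0,-4],0],[[0,0,-4],0],[[0,0,0],0]]'; python3 go.py 107 -52 150 127; python3 - <<'E'
from h import *
crop('top','t4.png',220,190,420,310,4); crop('side','s4.png',220,180,420,330,4)
E
```

```text
t: 8.05
tcp_pos: [536.4, -52.1, 154.7]
eef_rot: [0.005, 0.787, 0.617, 0.002]
wrist_force: [0.4, 1.3, -0.5]
finger_gap: 0.7
t 8.05 tcp [536.4 -52.1 154.7] rail [ -3.  -60.8 154.7] jawang in rail -0.2 F [ 0.4  1.3 -0.5] gap 0.7 j1,j7 [-0.45  0.08] zaxis [ 0.009 -0.005 -1.   ]
tool shift cm [ 0.93 10.99  0.57] spin deg -127.2
```

View pics/t4.png

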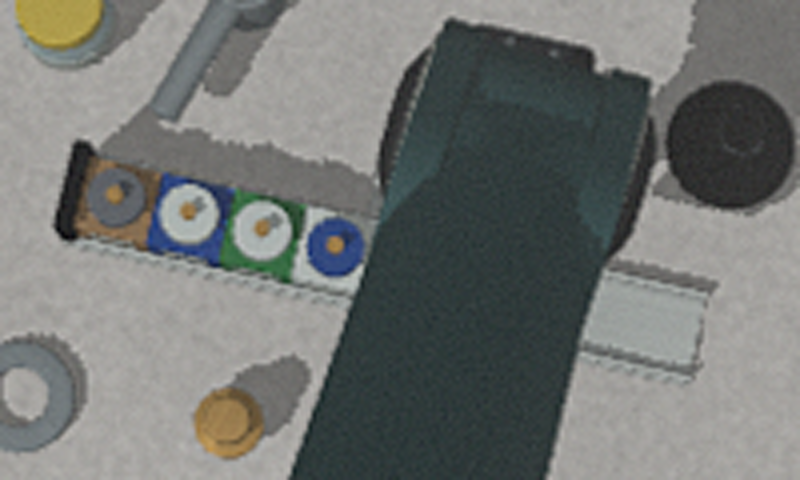

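View pics/s4.png

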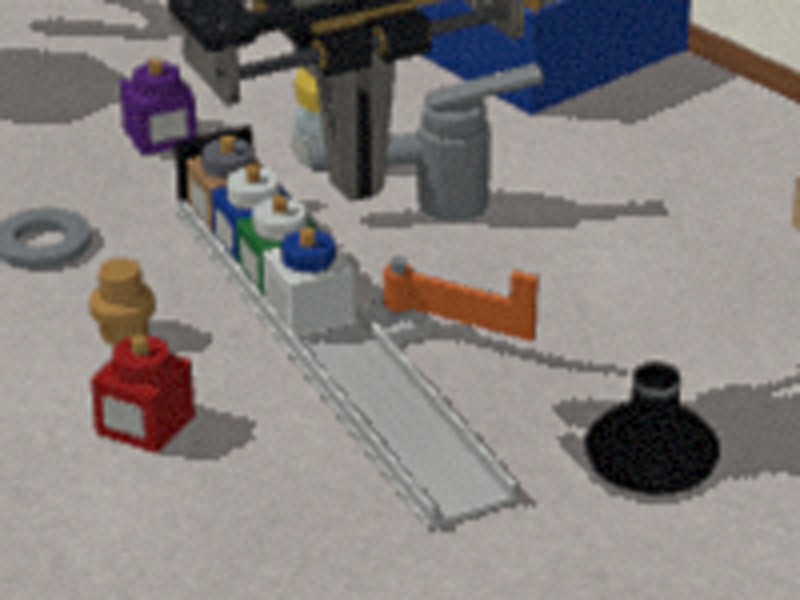

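```bash
python3 -m handwheel '[[[0.3,4,0],0],[[0.3,4,0],0],[[0.3,3,0],0]]'; python3 -m handwheel '[[[0,0,0],-8.5],[[0,0,0],-8.5],[[0,0,0],-8.5],[[0,0,0],-8.5],[[0,0,0],-8.5],[[0,0,0],-8.5],[[0,0,0],-8.5],[[0,0,0],-8.5],[[0,0,0],-8.5],[[0,0,0],-8.5],[[0,0,0],-8.5],[[0,0,0],-8.5]]'; python3 go.py 110 -50 150 127
```

```text
t: 8.45
tcp_pos: [639.2, -65.7, 146.0]
eef_rot: [-0.003, 0.786, 0.618, -0.003]
wrist_force: [-0.3, -1.2, -0.1]
finger_gap: 0.6
t: 9.65
tcp_pos: [629.4, -58.1, 116.8]
eef_rot: [-0.023, 0.002, 1.0, 0.007]
wrist_force: [0.8, -0.6, -0.7]
finger_gap: 0.3
t 9.65 tcp [629.4 -58.1 116.8] rail [ 88.8 -44.9 116.8] jawang in rail 103.3 F [ 0.8 -0.6 -0.7] gap 0.3 j1,j7 [-0.03  1.68] zaxis [-0.047  0.013 -0.999]
tool shift cm [-1.79 -0.94 -3.42] spin deg -23.7
```

```bash
python3 -m handwheel '[[[0,0,-3],-8],[[0,0,-1],-8],[[0,0,0],-6],[[0,0,0],0],[[0,0,0],0]]'; python3 go.py 110 -50 110 127
```

```text
t: 10.15
tcp_pos: [625.8, -55.6, 147.4]
eef_rot: [-0.029, -0.197, 0.98, 0.017]
wrist_force: [-0.4, 0.3, 0.7]
finger_gap: 0.2
t 10.15 tcp [625.8 -55.6 147.4] rail [ 84.7 -43.2 147.4] jawang in rail 126.3 F [-0.4  0.3  0.7] gap 0.2 j1,j7 [0.04 2.03] zaxis [-0.064  0.022 -0.998]
tool shift cm [-1.82 -2.21  3.56] spin deg -0.7
```

```bash
python3 -m handwheel '[[[-1.7,-1.5,0],0],[[0,0,2],0],[[0,0,2],0],[[0,0,0],0]]'; python3 go.py 107 -46 45 127;python3 - <<'E'
from h import *
crop('side','s5.png',220,180,420,330,4)
E
```

```text
t: 10.55
tcp_pos: [643.1, -60.8, 100.7]
eef_rot: [-0.032, -0.193, 0.98, 0.019]
wrist_force: [-0.7, 0.1, -0.2]
finger_gap: 1.0
t 10.55 tcp [643.1 -60.8 100.7] rail [102.8 -44.3 100.7] jawang in rail 125.8 F [-0.7  0.1 -0.2] gap 1.0 j1,j7 [0.04 2.04] zaxis [-0.07   0.024 -0.997]
tool shift cm [-0.55 -0.66  5.53] spin deg -1.2
```

View pics/s5.png

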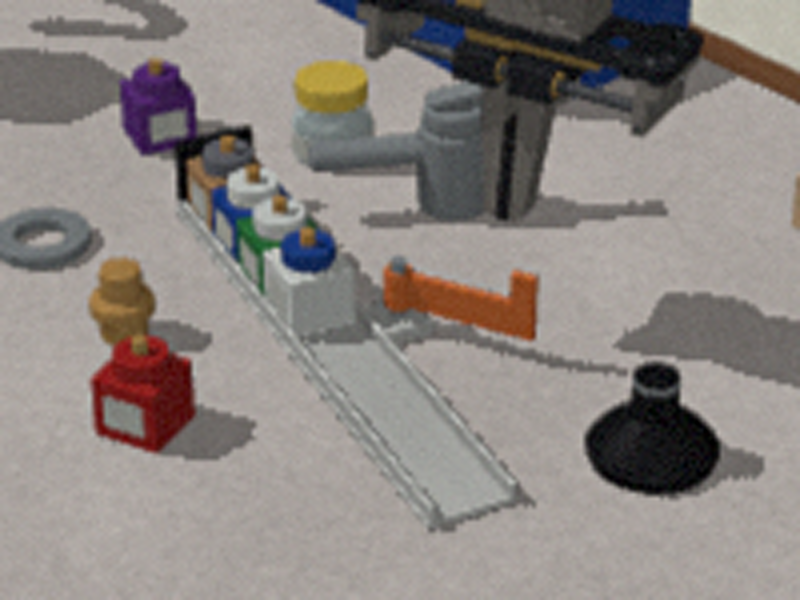

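```bash
python3 -m handwheel '[[[-0.5,-0.6,2],-1],[[-0.2,0,2],0],[[-0.1,0,1],0],[[0,0,0],0]]'; python3 go.py 107 -46 45 127
```

```text
t: 11.0
tcp_pos: [652.3, -61.4, 52.9]
eef_rot: [-0.029, -0.201, 0.979, 0.018]
wrist_force: [-0.5, 0.1, 0.2]
finger_gap: 0.5
t 11.0 tcp [652.3 -61.4  52.9] rail [111.8 -42.7  52.9] jawang in rail 126.7 F [-0.5  0.1  0.2] gap 0.5 j1,j7 [0.05 2.05] zaxis [-0.064  0.024 -0.998]
tool shift cm [ 0.54 -0.01  0.82] spin deg -0.3
```

```bash
python3 -m handwheel '[[[0.5,0,0.8],0],[[0.5,0,0],0],[[0.4,0,0],0],[[0.2,0,0],0],[[0,0,0],0]]'; python3 go.py 96 -53 45 127;  python3 - <<'E'
from h import *
crop('side','s6.png',220,180,420,330,4)
E
```

```text
t: 11.5
tcp_pos: [637.2, -68.5, 48.8]
eef_rot: [-0.027, -0.2, 0.979, 0.018]
wrist_force: [0.5, -0.4, -0.4]
finger_gap: 0.2
t 11.5 tcp [637.2 -68.5  48.8] rail [ 98.8 -53.1  48.8] jawang in rail 126.6 F [ 0.5 -0.4 -0.4] gap 0.2 j1,j7 [0.06 2.06] zaxis [-0.06   0.024 -0.998]
tool shift cm [0.2  0.16 0.39] spin deg -0.4
```

View pics/s6.png

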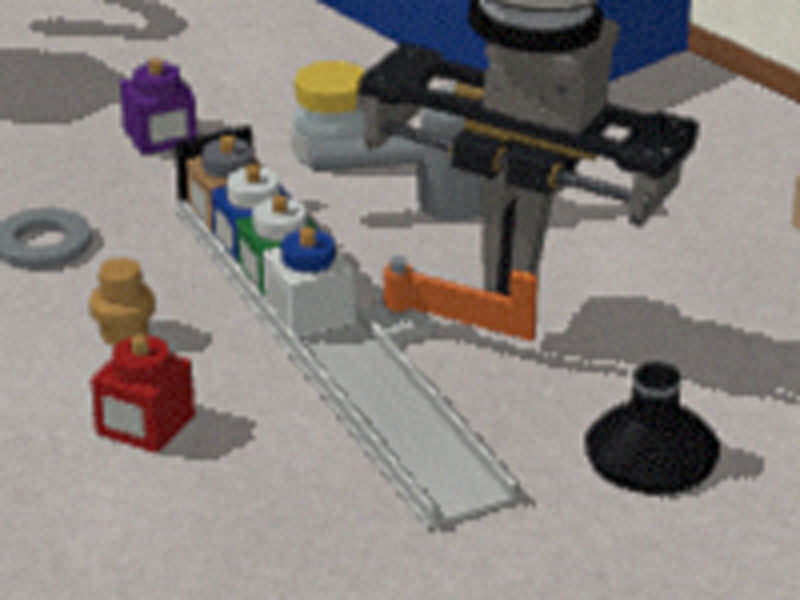

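```bash
python3 -m handwheel '[[[0.4,0.1,0.4],0],[[0.4,-0.1,0.1],4],[[0.5,-0.1,0],4],[[0.5,-0.1,0],4],[[0.5,-0.1,0],4],[[0.5,-0.1,0],4],[[0.5,-0.1,0],4]]'; cat >> go.py <<'E'
s=monitor.read_state();t=p[2];v=np.array(s['tcp_pos'])[:2]-p[:2]
v=np.array([np.cos(t)*v[0]+np.sin(t)*v[1],-np.sin(t)*v[0]+np.cos(t)*v[1]])-[45,-11]
R=np.hypot(*v); al=np.sqrt(max(R*R-169,0)); g=np.degrees(np.arctan2(v[1],v[0]))-180-np.degrees(np.arctan2(13,al))
print('gate if touching deg',round(g%360,1),'r along',al.round(1))
E
python3 go.py
```

```text
t: 12.25
tcp_pos: [606.9, -79.7, 44.8]
eef_rot: [-0.027, 0.015, 0.999, 0.012]
wrist_force: [1.4, 0.6, 0.4]
finger_gap: 0.4
t 12.25 tcp [606.9 -79.7  44.8] rail [ 72.  -71.2  44.8] jawang in rail 101.8 F [1.4 0.6 0.4] gap 0.4 j1,j7 [0.   1.73] zaxis [-0.054  0.026 -0.998]
gate if touching deg 102.8 r along 64.7
```

```bash
python3 -m handwheel '[[[0.45,-0.1,0],4],[[0.5,-0.1,0],4],[[0.5,-0.1,0],4],[[0.5,-0.1,0],4],[[0.5,-0.1,0],4],[[0.5,-0.1,0],4],[[0.5,-0.1,0],4]]'; python3 go.py;  python3 - <<'E'
from h import *
crop('side','s7.png',220,180,420,330,4)
E
```

```text
t: 12.95
tcp_pos: [572.2, -77.3, 46.1]
eef_rot: [-0.027, 0.266, 0.963, 0.006]
wrist_force: [0.5, 0.3, -0.5]
finger_gap: 0.2
t 12.95 tcp [572.2 -77.3  46.1] rail [ 37.7 -76.9  46.1] jawang in rail 72.7 F [ 0.5  0.3 -0.5] gap 0.2 j1,j7 [-0.09  1.32] zaxis [-0.049  0.026 -0.998]
gate if touching deg 72.4 r along 65.0
```

View pics/s7.png

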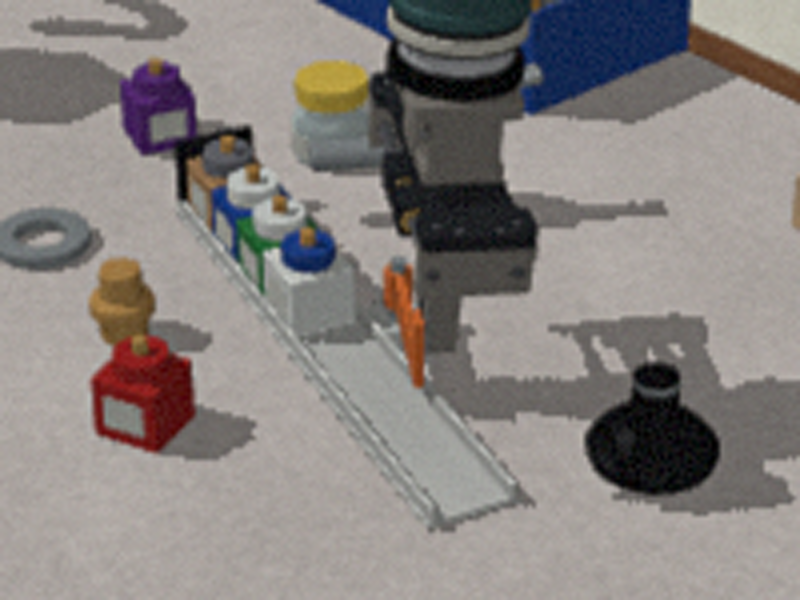

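```bash
python3 -m handwheel '[[[0.5,-0.1,0.1],4],[[0.5,-0.1,0],4],[[0.5,-0.1,0],4],[[0.5,-0.1,0],4],[[0.5,-0.1,0],4],[[0.5,-0.1,0],4],[[0.5,-0.1,0],4]]'; python3 go.py
```

```text
t: 13.7
tcp_pos: [543.0, -58.7, 47.1]
eef_rot: [-0.025, 0.497, 0.867, -0.0]
wrist_force: [1.0, -0.9, -0.8]
finger_gap: 0.5
t 13.7 tcp [543.  -58.7  47.1] rail [  5.  -65.7  47.1] jawang in rail 44.0 F [ 1.  -0.9 -0.8] gap 0.5 j1,j7 [-0.23  0.9 ] zaxis [-0.043  0.024 -0.999]
gate if touching deg 42.8 r along 66.6
```

```bash
python3 -m handwheel '[[[0.5,-0.1,0.1],4],[[0.5,-0.1,0],4],[[0.5,-0.1,0],4],[[0.5,-0.1,0],4],[[0.5,-0.1,0],4],[[0.5,-0.1,0],4]]'; python3 go.py 0 -24 45 0
```

```text
t: 14.3
tcp_pos: [528.1, -33.4, 47.5]
eef_rot: [-0.022, 0.67, 0.742, -0.005]
wrist_force: [0.1, -0.6, 0.3]
finger_gap: 0.3
t 14.3 tcp [528.1 -33.4  47.5] rail [-15.5 -44.6  47.5] jawang in rail 19.4 F [ 0.1 -0.6  0.3] gap 0.3 j1,j7 [-0.36  0.51] zaxis [-0.039  0.022 -0.999]
tool shift cm [1.42 2.15 0.21] spin deg 19.4
gate if touching deg 18.2 r along 67.9
```

```bash
python3 -m handwheel '[[[0.45,0,0.1],4],[[0.45,0,0],4],[[0.4,0,0],4],[[0.3,0,0],3]]'; python3 go.py 0 -24 45 0
```

```text
t: 14.7
tcp_pos: [526.9, -17.2, 46.4]
eef_rot: [-0.021, 0.763, 0.646, -0.009]
wrist_force: [-0.4, -1.0, -0.3]
finger_gap: 0.4
t 14.7 tcp [526.9 -17.2  46.4] rail [-20.5 -29.2  46.4] jawang in rail 4.1 F [-0.4 -1.  -0.3] gap 0.4 j1,j7 [-0.44  0.27] zaxis [-0.041  0.021 -0.999]
tool shift cm [0.37 2.08 0.05] spin deg 4.1
gate if touching deg 4.5 r along 66.7
```

```bash
python3 -m handwheel '[[[0.2,0,0],2],[[0.15,0,0],2]]'; python3 -m handwheel '[[[0.1,0,0],0],[[0.1,0,0],0]]';python3 -m handwheel '[[[0.1,0,0],0],[[0.1,0,0],0]]'; python3 go.py 0 -24 45 0
```

```text
t: 14.9
tcp_pos: [527.0, -13.5, 46.1]
eef_rot: [-0.021, 0.785, 0.619, -0.01]
wrist_force: [-1.0, 0.0, 1.0]
finger_gap: 0.5
t: 15.1
tcp_pos: [527.3, -11.7, 46.0]
eef_rot: [-0.021, 0.784, 0.621, -0.011]
wrist_force: [-0.2, -2.7, 1.1]
finger_gap: 0.7
t: 15.3
tcp_pos: [527.4, -11.7, 46.0]
eef_rot: [-0.02, 0.784, 0.621, -0.011]
wrist_force: [-1.0, -3.6, 2.2]
finger_gap: 0.4
t 15.3 tcp [527.4 -11.7  46. ] rail [-21.3 -23.7  46. ] jawang in rail 0.4 F [-1.  -3.6  2.2] gap 0.4 j1,j7 [-0.47  0.21] zaxis [-0.043  0.017 -0.999]
tool shift cm [-0.05  2.13  0.  ] spin deg 0.4
gate if touching deg 359.7 r along 66.2
```

Gate is at its limit (TCP stopped at y −23.7, as expected). One more firm nudge, then back off and look.

```bash
python3 -m handwheel '[[[0.2,0,0],0],[[0.2,0,0],0]]'; python3 -m handwheel '[[[-1,0,0],0],[[-2,0,0],0],[[-2,0,0],0],[[0,0,-3],0],[[0,0,-4],0],[[0,0,-4],0],[[0,0,-4],0]]'; python3 -m handwheel '[[[-5,0,0],0],[[-5,0,0],0],[[-5,0,0],0],[[-5,0,0],0],[[0,0,0],0],[[0,0,0],0]]'; python3 go.py;  python3 - <<'E'
from h import *
crop('top','t8.png',220,190,420,310,4); crop('side','s8.png',220,180,420,330,4)
E
```

```text
t: 15.5
tcp_pos: [527.4, -11.5, 46.0]
eef_rot: [-0.019, 0.784, 0.62, -0.013]
wrist_force: [-2.1, -6.4, 1.8]
finger_gap: 0.7
t: 16.2
tcp_pos: [518.6, -62.7, 195.0]
eef_rot: [-0.024, 0.784, 0.62, -0.016]
wrist_force: [1.1, 1.2, 0.1]
finger_gap: 0.6
t: 16.8
tcp_pos: [478.9, -260.8, 200.5]
eef_rot: [-0.02, 0.78, 0.625, -0.007]
wrist_force: [0.5, -0.2, -0.4]
finger_gap: 0.3
t 16.8 tcp [ 478.9 -260.8  200.5] rail [  -9.9 -277.2  200.5] jawang in rail 1.0 F [ 0.5 -0.2 -0.4] gap 0.3 j1,j7 [-0.16  0.54] zaxis [-0.036  0.023 -0.999]
gate if touching deg 75.6 r along 271.5
```

View pics/t8.png

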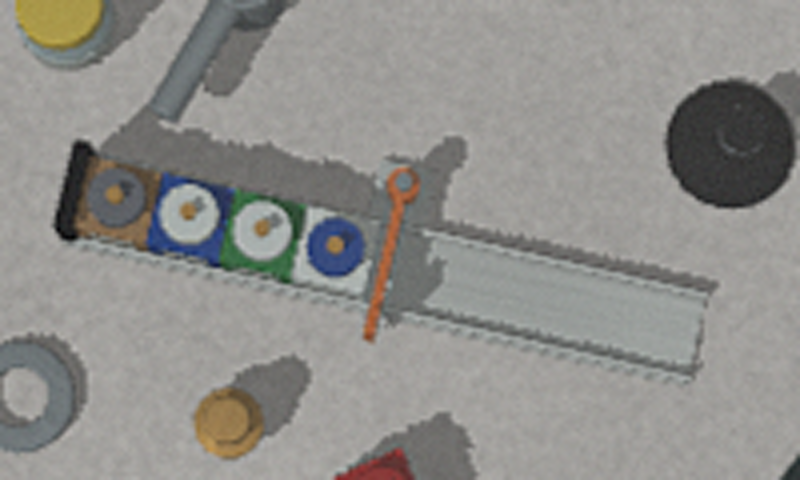

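View pics/s8.png

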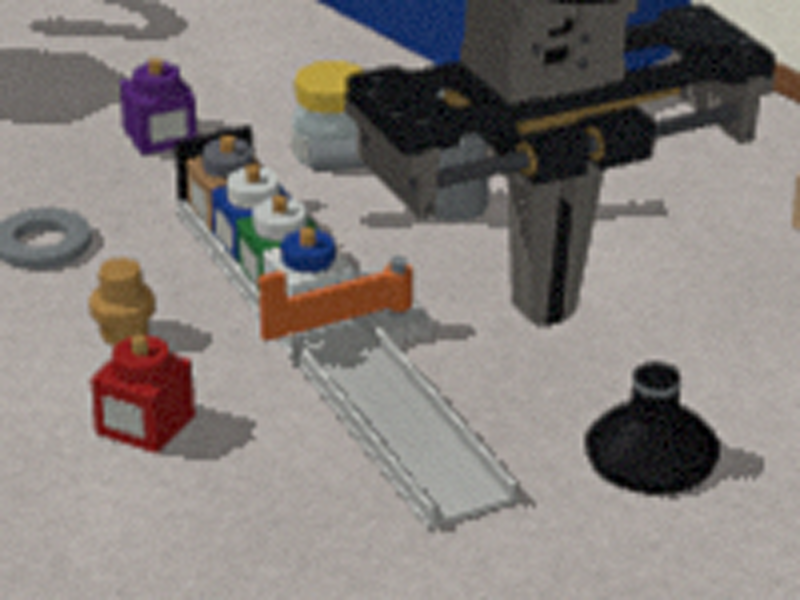

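```bash
python3 -c "
from bench import env
print(env.finish_job())"
```

```text
the job is handed in; nothing more can be done
None
```

I pushed the four packs along the channel as one train, with the fingers closed, until they stood against the black end stop. Then I swung the orange gate shut behind them and handed the job in at about 17 s. No verdict was reported.

- **Packs:** The push took about 2–3 N. At the stop the fingers stopped moving at about 5–8 N. In the last pictures the row stands upright and closed up against the stop, and the gate was still open when the row went home.
- **Gate:** I pushed it along its arc at about 1 N until it stopped moving against 3–6 N. The finger position then matched an angle of about 0 rad. In the last top view the arm lies across the channel, square to it within about 1° by my pixel estimate.
- **Other goods:** Those visible in the last close-up pictures look unmoved. The carton and the screwdriver were outside those pictures, so I did not check them again, but the arm stayed clear of both. At hand-in the arm was raised clear and touching nothing.
- **Disagreements:** My camera fit of the rail had errors of 1–2 pixels. It put the stop about 2 mm nearer than where contact actually happened, so I corrected it from that contact. The tool also drifted up to 0.07 rad out of vertical while it was being turned, with no effect that I could see.

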